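Drive the stuck core plug out of a label-spindle sleeve

TASK

A broken core plug is stuck in the label-printer sleeve that hangs in the small push-out stand. Take the steel push rod out of its wooden block, find the guide hole on top of the stand, and gently push the plug out of the bottom of the sleeve with the rod, so that it drops into the stand's tray; never press harder than about 25 N on the stand or on the plug. Then put the rod back upright and fully down in its block, leaving the label roll, binder clip and scanner alone.

Things in the scene. Friction and masses are not known exactly. Their poses are not given: they have to be found in the camera images.
- stand: Push-out stand, fixed to the desk. Origin: centre of its underside, z up. Grey tray (100 mm along its x, 150 mm along its y, rim 16 mm high, floor 5 mm) with two steel posts at y = +-60 mm and an aluminium bridge (72 x 146 mm, top at z = 112 mm; two 4 mm high screw heads on it at y = +-64 mm), with a dark square guide plate on it. A steel sleeve hangs under it on the stand's z axis.
- sleeve_mouth (a point): On the sleeve's axis, level with the guide plate's top face (z = 120 mm). The square plate (50 x 50 x 8 mm) has one round hole of 15 mm diameter whose centre is 7.5 mm off this axis. The plate is clamped at an angle that differs each time and is not measured: seen from this point the hole lies up to 126 degrees either way from the stand's -x. Find it by feeling with the rod, or by sight.
- sleeve_foot (a point): Centre of the sleeve's open lower end, z = 60 mm over the desk. Vertical bore of 34 mm diameter from here up to the guide plate, outside diameter 42 mm.
- plug_center (a point): Centre of the stuck plug: black cylinder, 31 mm diameter, 28 mm high, 60 g, upright in the sleeve, its centre 80 to 90 mm above the desk at first. Sprung leaves in the sleeve wall (z = 66 to 106 mm) grip it: about 4 to 20 N move it, all the way until its top is down at about z = 66 mm; then it falls into the tray. Pushed off-centre it tilts and rubs but goes on.
- rod_grip (a point): Centre of the push rod's handle (wood, 26 x 26 mm square, 50 mm high, faces along the rod's x and y; z up the rod). Below it a round steel collar (36 mm diameter, 6 mm thick), then a steel shaft of 11 mm diameter, 75 mm long. The handle's centre is 106 mm above the tip, 31 mm above the collar's underside. At first the collar rests on the block and the shaft hangs in its hole.
- rod_tip (a point): Centre of the push rod's lower end, slightly chamfered. The rod weighs 140 g. With the collar down on the guide plate the tip is 15 mm below the sleeve's lower end, clear of a plug that has fallen.
- block: Wooden tool block fixed to the desk, 56 x 56 mm on an 80 x 80 mm foot, 84 mm high. Origin: centre of its underside. A vertical hole of 17.5 mm diameter in its middle holds the rod.
- block_hole (a point): Centre of the mouth of the block's hole, at the block's top (84 mm over the desk). With the rod fully home its tip is 75 mm below this point.
- label_roll: Bystander: roll of blank labels standing on end, 54 mm diameter, 40 mm high, behind the work. Origin at the centre of its underside.
- clip: Bystander: black binder clip, 28 x 32 x 43 mm, standing between stand and block. Origin at the centre of its underside.
- scanner: Bystander: dark hand-held barcode scanner, 35 x 139 x 65 mm, lying at the left. Origin at the centre of its underside.
Mind the look-alikes: they are no part of the job. Of the things that look like the block, the largest one is meant.

How it is judged:
By the outcome, as a careful person would: the job done as asked, in the order asked, and still so for the second after the job is handed in, with the robot touching nothing.
It also fails if it takes over 72 s, if anything falls off the work surface, if the arm or the gripper's body presses on something with over 40 N, if the wrist force passes 120 N, or if a joint passes its speed limit or range.

ROBOT

A 6-joint arm with a two-finger parallel gripper is mounted at the origin on a cart in front of the work surface, level with it; the furniture and walls round the work are solid. World frame = base frame: x ahead of the robot, y to its left, z up, the work surface at z = 0. Lengths are in m, angles in rad, forces in N, time in s.
With the tool pointing down it reaches from about 0.375 to 0.825 m from the base axis. Payload 5.5 kg.
Tool frame: the origin (TCP) lies on the mounting face of the last link; the fingertips stand 173 mm ahead of it and the grasp point (between the pads) lies 155 mm ahead of it; z points along the fingers, y is the line along which they close (so a half turn about z gives the same grasp; the last joint's range is limited). The gripper opens to 85 mm and grips with 20 to 120 N. Pads are 22 mm wide; open, the fingers measure 114 mm over their backs; the gripper's body (76 mm by 85 mm) begins 54 mm behind the grasp point. The pads swing forward as they close: fully open they stand 13 mm farther back than shut.
Start: joints at [1.112, 0.314, -0.047, 1.21, 0, 1.571], TCP at [0.266, 0.538, 0.405] pointing down, gripper open.
Joint ranges: [-2.67, 2.67], [-0.69, 1.73], [-1.03, 1.25], [-2.08, 2.16], [-1.42, 1.45], [-3.14, 3.14]. Speed limits (rad/s): [2.39, 2.39, 3.01, 3.14, 3.14, 3.14].

INTERFACE

Orientations are given as a rotation vector (axis times angle).
In Python, from plant import observe, snapshot, job_done, look_for, tip_of gives the robot as it stands.
- The arm moves only by the tool move_arm, never from a script. Its argument "increments" is one flat list of numbers, 7 for each row, row after row: the gripper command: -1 is fully open, 1 is shut, values between are in proportion, then the shift along the tool's x, y, z in mm, then the turn, a rotation vector about the tool's x, y, z in rad. In form: [jaw, dx, dy, dz, wx, wy, wz, jaw, dx, dy, dz, wx, wy, wz, ...]. A call has 1 to 8 rows; each row is the pose to reach, as a shift and turn from the pose commanded when the call began, along the tool's axes at that moment; what a row does not reach only later rows make up. A row lasts 1/8 s, in which the tool goes at most 62.5 mm and 10.7 degrees, less where a joint would pass 70% of its speed; a pose out of reach is approached as far as the arm can. A call with a gripper value outside its range is refused whole. The fingers move at their own pace and stop on an object; "grip_force" is the grip in N (left out, the last holds). Time passes only in rows, so rows that repeat a pose let the fingers close. It gives the time, the measured TCP pose, the force, the opening and the grip force at its end, in the units of the state.
- observe(): the state, without advancing time (a new reading comes with each control period).
- snapshot(name): name is "side" or "top" or "wrist"; returns a dict with "color" (480x640x3 uint8, red, green, blue), "mtx" (3x3 intrinsics, pixels), "k1" (the pictures are not rectified: a ray, as slopes to the right and down, at radius r is drawn at 1 + k1 r^2 times it, then the intrinsics apply), "rvec" (rotation vector, rad) and "tvec" (3), from world to camera coordinates, as OpenCV has them; the wrist camera has in their place "hand_eye" (4x4, takes a point from camera to tool coordinates, whose origin is the TCP and whose axes are the flange's). Camera axes: x right, y down, z forward; pixel columns grow to the right and rows downward; lengths in m; the calibration is good to about 2 mm. A picture is of the moment at which its call begins: read the wrist's pose just before it. There is no depth.
- job_done(): hands the job in; it is judged then, once.
Trained networks look in a picture, given as the dict that the camera call returned (one of the last four; its "shot" number tells which), for a name from the list of things; names that differ only in an ending like _2 or _b are one class to them, and where a whole thing is asked for, a point or a joint stands for the part that bears it (a point fixed in the world has none). Each returns a list of dicts, best first, with "conf" (0 to 1); they miss things now and then, are a little off and sometimes report something else, mostly with a low value. They report only what shows in the picture. A call takes as long as a camera call. They do not tell look-alikes from the thing itself.
- look_for(picture, target): "bbox" ([centre column, centre row, width, height] in pixels, round what is visible of it).
- tip_of(picture, target): "pixel" ([column, row] in pixels: a listed point, or the origin of a listed thing).
The state is a dict: "t": time; "joints": joint angles; "qvel": joint speeds; "joint_torque": joint torques, N m; "tool_pos": TCP position; "eef_rot": TCP orientation; "ft_force": force on the tool from outside, world axes, zero at the start; "ft_torque": the same for the moment, N m; "opening": finger opening in m; "gripper_force": force on a finger pad.
Only numpy, scipy, OpenCV 4.12 (cv2) and the standard library are available. Lean on these libraries where they do the work, as an engineer would, in place of code of your own. Each camera call takes 0.05 s, during which the arm holds its last target. There are 200 camera calls.

## Working session

There is one attempt and no reset: what is moved stays moved. The work goes in short steps, Python scripts to look and compute and a tool call to move; the robot and the scene stay as the last step left them, time stands still between calls to the robot, and variables do not carry over. Pictures are saved under pics/ and viewed, at most 10 in all, crops included, and the job is handed in when it is done.

Besides the shell and the picture viewer there is one more tool, called after "Call:" as a command line: name --argument value ..., lists and objects as JSON in quotes. move_arm: Moves the arm, as the interface text tells. Its arguments: {"type":"object","properties":{"increments":{"type":"array","items":{"type":"number"}},"grip_force":{"type":"number"}},"required":["increments"]}

```bash
ls; mkdir -p pics; cat > h.py <<'E'
import numpy as np, cv2
from scipy.spatial.transform import Rotation as R
from plant import *
def cam(s,st=None):
    """returns world->cam R,t"""
    if 'hand_eye' in s:
        T=np.eye(4);T[:3,:3]=R.from_rotvec(st['eef_rot']).as_matrix();T[:3,3]=st['tool_pos']
        W=np.linalg.inv(T@s['hand_eye']);return W[:3,:3],W[:3,3]
    return R.from_rotvec(np.ravel(s['rvec'])).as_matrix(),np.ravel(s['tvec'])
def dist(s): return np.array([s['k1'],0,0,0,0.])
def ray(s,px,st=None):
    Rm,t=cam(s,st)
    p=cv2.undistortPoints(np.array([[px]],float),np.array(s['mtx']),dist(s))[0,0]
    d=Rm.T@np.array([p[0],p[1],1]);return -Rm.T@t,d/np.linalg.norm(d)
def atz(s,px,z,st=None):
    o,d=ray(s,px,st);return o+d*(z-o[2])/d[2]
def tri(rays):
    A=0;b=0
    for o,d in rays:
        P=np.eye(3)-np.outer(d,d);A=A+P;b=b+P@o
    x=np.linalg.solve(A,b);return x,[np.linalg.norm((np.eye(3)-np.outer(d,d))@(x-o)) for o,d in rays]
def proj(s,X,st=None):
    Rm,t=cam(s,st)
    return cv2.projectPoints(np.array(X,float).reshape(-1,1,3),cv2.Rodrigues(Rm)[0],t,np.array(s['mtx']),dist(s))[0][:,0]
def save(n,im): cv2.imwrite('pics/'+n+'.png',im[:,:,::-1])
E
python3 - <<'E'
from h import *
np.set_printoptions(precision=4,suppress=True)
st=observe();print(st)
S={n:snapshot(n) for n in('side','top')}
for n,s in S.items():
    save(n,s['color']);print(n,s['mtx'],s['k1'],cam(s)[0],'pos',-cam(s)[0].T@cam(s)[1])
    for k in('stand','block','rod_grip','label_roll','clip','scanner'):
        print(k,[(np.round(d['bbox']),round(d['conf'],2)) for d in look_for(s,k)])
    for k in('stand','sleeve_mouth','block','block_hole','rod_grip','clip','label_roll','scanner','sleeve_foot'):
        print('tip',k,[(np.round(d['pixel'],1),round(d['conf'],2)) for d in tip_of(s,k)])
E
```

```text
pics
{'t': 0.0, 'joints': array([ 1.112 ,  0.3142, -0.0481,  1.2102,  0.    ,  1.5708]), 'qvel': array([-0.0009, -0.0005, -0.0005, -0.0005, -0.0002, -0.0018]), 'joint_torque': array([  0.    , -53.9588,  33.9747,   0.0195,   0.0003,   0.    ]), 'tool_pos': array([0.2656, 0.5377, 0.4038]), 'eef_rot': array([-0.7144, -3.0589,  0.0026]), 'ft_force': array([-0.3771, -0.3864, -0.7321]), 'ft_torque': array([-0.0852,  0.0044, -0.0267]), 'gripper_force': 0.0, 'opening': 0.08557532108177358}
side [[561.9897   0.     321.6844]
 [  0.     561.9897 242.6498]
 [  0.       0.       1.    ]] 0.025806203689972416 [[ 0.9988 -0.0488 -0.0072]
 [-0.0325 -0.5403 -0.8409]
 [ 0.0371  0.8401 -0.5412]] pos [ 0.5121 -1.0829  0.7984]
stand [(array([314., 222.,  51.,  70.]), 0.82)]
block [(array([380., 343.,  38.,  39.]), 0.95), (array([307., 325.,  46.,  56.]), 0.87), (array([295., 370.,  41.,  47.]), 0.59)]
rod_grip [(array([305., 294.,  25.,  33.]), 0.58)]
label_roll [(array([366., 275.,  30.,  26.]), 0.74)]
clip [(array([290., 282.,  14.,  13.]), 0.63)]
scanner [(array([292., 195.,  22.,  23.]), 0.78)]
tip 
[... 1008 characters left out ...]
), 0.87), (array([424., 218.,  27.,  26.]), 0.82)]
rod_grip []
label_roll [(array([337., 219.,  22.,  20.]), 0.82)]
clip []
scanner [(array([201., 280.,  42.,  29.]), 0.64)]
tip stand [(array([265.1, 260.7]), 0.88)]
tip sleeve_mouth [(array([259.1, 254.4]), 0.96)]
tip block [(array([424.4, 215.7]), 0.94), (array([447.7, 273.6]), 0.84), (array([403.5, 269.4]), 0.81)]
tip block_hole [(array([425. , 215.6]), 0.9), (array([403.9, 263.4]), 0.64), (array([451.6, 270.4]), 0.6)]
tip rod_grip [(array([405.1, 261.7]), 0.58)]
tip clip [(array([338.3, 281.2]), 0.58)]
tip label_roll [(array([336.1, 219.7]), 0.67)]
tip scanner [(array([203. , 280.5]), 0.73)]
tip sleeve_foot [(array([261.6, 253.4]), 0.57)]
```

```bash
python3 - <<'E'
from h import *
np.set_printoptions(precision=4,suppress=True)
a=cv2.imread('pics/side.png')[160:410,240:440];b=cv2.imread('pics/top.png')[190:310,170:470]
a=cv2.resize(a,None,fx=2.2,fy=2.2,interpolation=3);b=cv2.resize(b,None,fx=2.0*.66*1.0,fy=1.32,interpolation=3)
c=np.zeros((550,800,3),np.uint8);c[:550,:440]=a
b=cv2.imread('pics/top.png')[190:310,170:470]
b1=cv2.resize(b[:,:150],(350,280),interpolation=3);b2=cv2.resize(b[:,150:],(350,280),interpolation=3)[:270]
c[:280,450:]=b1;c[280:550,450:]=b2;cv2.imwrite('pics/c1.png',c)
s=snapshot('side');t=snapshot('top')
for n,p,q in [('mouth',(312.9,194.6),(259.1,254.4)),('stand',(315.2,235.5),(265.1,260.7)),('foot',(313.1,216.4),(261.6,253.4)),('bhA',(376,329.6),(451.6,270.4)),('bhB',(291.1,353.4),(403.9,263.4)),('bhC',(302.8,301.5),(403.9,263.4)),('bhA2',(376,329.6),(425,215.6)),('grip',(300,291.4),(405.1,261.7)),('clip',(291.8,289.5),(338.3,281.2)),('roll',(364,281.9),(336.1,219.7)),('scan',(291.3,206),(203,280.5))]:
    print(n,*tri([ray(s,p),ray(t,q)]))
E
```

```text
mouth [0.545  0.1952 0.1218] [np.float64(0.0021839353968767738), np.float64(0.0021839353968768046)]
stand [ 0.5482  0.1943 -0.0016] [np.float64(0.0031322558587257143), np.float64(0.003132255858725574)]
foot [0.5513 0.1959 0.0585] [np.float64(0.0047661090989538375), np.float64(0.004766109098953749)]
bhA [ 0.5662 -0.3145  0.1041] [np.float64(0.07753481005479519), np.float64(0.07753481005479526)]
bhB [ 0.5072 -0.2074 -0.0353] [np.float64(0.023439907810017712), np.float64(0.023439907810017754)]
bhC [ 0.513  -0.1878  0.0814] [np.float64(0.0006958221870231973), np.float64(0.0006958221870232813)]
bhA2 [ 0.6509 -0.2566  0.0593] [np.float64(0.0025544617986940905), np.float64(0.0025544617986943724)]
grip [ 0.5108 -0.1877  0.1079] [np.float64(0.0034648952083764315), np.float64(0.0034648952083766093)]
clip [ 0.485  -0.0125 -0.0218] [np.float64(0.0020655792944613803), np.float64(0.0020655792944612988)]
roll [ 0.6597 -0.0121 -0.0067] [np.float64(2.0920487439410053e-05), np.float64(2.0920487439484032e-05)]
scan [ 0.4907  0.3726 -0.0067] [np.float64(0.0030981520125428633), np.float64(0.003098152012542858)]
```

View pics/c1.png

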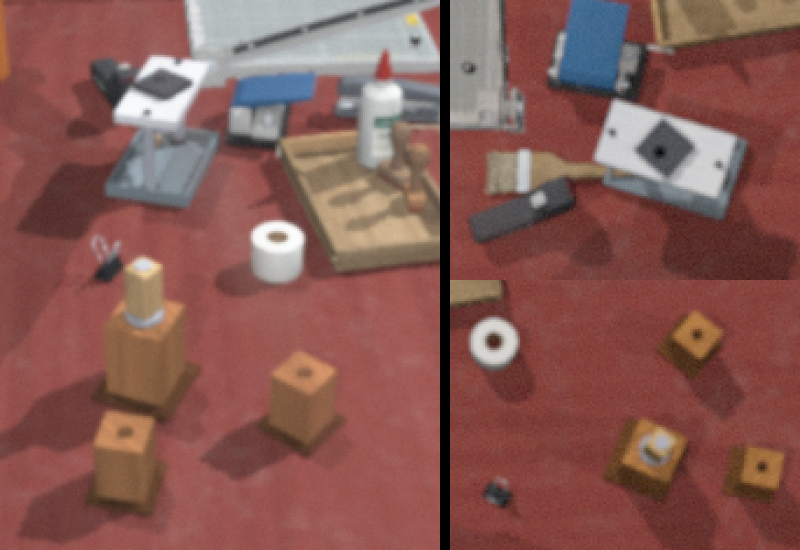

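Three block-like things in the side picture: (307,325), with the rod in it and tallest/widest; (380,343) and (295,370), both smaller and empty. The first fits, since it is the largest and holds the rod. The c1 crop confirms this.

```bash
cat >> h.py <<'E'
def inc(pos,yaw=None,st=None):
    """increments (mm, rad) to TCP pos, tool y axis at world angle yaw (mod pi), pointing down; relative to measured pose"""
    st=st or observe();C=R.from_rotvec(st['eef_rot'])
    d=C.inv().apply(np.array(pos)-st['tool_pos'])*1000
    y=C.as_matrix()[:,1];cur=np.arctan2(y[1],y[0])
    if yaw is None: yaw=cur
    dy=(yaw-cur+np.pi/2)%np.pi-np.pi/2;a=cur+dy
    T=np.array([[np.sin(a)*-1,np.cos(a),0],[np.cos(a),np.sin(a),0],[0,0,-1.]]).T
    T=np.column_stack([[-np.sin(a),np.cos(a),0],[np.cos(a),np.sin(a),0],[0,0,-1]])
    return np.round(d,1),np.round((C.inv()*R.from_matrix(T)).as_rotvec(),3),'yaw now',round(cur,3)
E
python3 - <<'E'
from h import *
np.set_printoptions(precision=4,suppress=True)
st=observe();s=snapshot('wrist');H=np.array(s['hand_eye']);print(H,s['mtx'],s['k1'])
# camera over stand with present orientation
C=R.from_rotvec(st['eef_rot']);q1=np.arctan2(.195,.545)
for yaw in(None,q1):
    print(inc([.50,.19,.40],yaw))
E
```

```text
[[-0.0004 -0.9466 -0.3225  0.0838]
 [ 1.     -0.0007  0.0008  0.0003]
 [-0.001  -0.3225  0.9466  0.0307]
 [ 0.      0.      0.      1.    ]] [[338.1872   0.     316.7591]
 [  0.     338.1872 239.7537]
 [  0.       0.       1.    ]] -0.05282579507509058
(array([-364.2, -208.2,    4.7]), array([ 0., -0.,  0.]), 'yaw now', np.float64(1.112))
(array([-364.2, -208.2,    4.7]), array([ 0.   , -0.   ,  0.768]), 'yaw now', np.float64(1.112))
```

```bash
python3 - <<'E'
from h import *
print(inc([.545,.195,.35],.344))
E
```

```text
(array([-402.3, -183.8,   54.7]), array([ 0.   , -0.   ,  0.768]), 'yaw now', np.float64(1.112))
```

Call:
move_arm --increments '[-1, -402, -184, 55, 0, 0, 0.768, -1, -402, -184, 55, 0, 0, 0.768, -1, -402, -184, 55, 0, 0, 0.768, -1, -402, -184, 55, 0, 0, 0.768, -1, -402, -184, 55, 0, 0, 0.768, -1, -402, -184, 55, 0, 0, 0.768, -1, -402, -184, 55, 0, 0, 0.768, -1, -402, -184, 55, 0, 0, 0.768]'

```text
t: 2.75
tool_pos: [0.5464, 0.1918, 0.349]
eef_rot: [1.815, 2.564, -0.001]
ft_force: [-0.0, 0.8, 0.4]
opening: 0.0855
gripper_force: 0.0
```

Call:
move_arm --increments '[-1, 0, 0, 0, 0, 0, 0, -1, 0, 0, 0, 0, 0, 0]'

```text
t: 3.0
tool_pos: [0.544, 0.1961, 0.3499]
eef_rot: [-1.806, -2.57, -0.0]
ft_force: [-1.2, 0.5, -0.5]
opening: 0.0856
gripper_force: 0.0
```

```bash
python3 - <<'E'
from h import *
np.set_printoptions(precision=4,suppress=True)
st=observe();s=snapshot('wrist');print(st['t'],st['tool_pos'],st['joints'])
c=s['color'];save('w1',c)
for k in('sleeve_mouth','stand','rod_grip','block_hole'):
    print(k,[(np.round(d['pixel'],1),round(d['conf'],2),atz(s,d['pixel'],.12,st)) for d in tip_of(s,k)][:2])
E
```

```text
3.0 [0.544  0.1961 0.3499] [ 0.3458  0.2997 -0.1927  1.0785  0.0005  1.571 ]
sleeve_mouth [(array([321., 273.]), 0.64, array([0.5486, 0.1909, 0.12  ]))]
stand [(array([319.1, 221. ]), 0.68, array([0.5356, 0.2231, 0.12  ]))]
rod_grip []
block_hole []
```

View pics/w1.png

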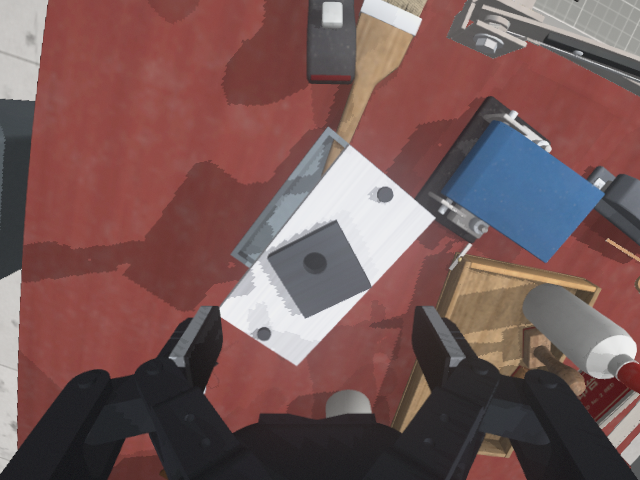

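```bash
python3 - <<'E'
from h import *
np.set_printoptions(precision=4,suppress=True)
st=observe();s=snapshot('wrist');g=cv2.cvtColor(s['color'],cv2.COLOR_RGB2GRAY)
def blob(x,y,r,th):
    p=g[y-r:y+r+1,x-r:x+r+1];n,l,t,c=cv2.connectedComponentsWithStats((p<th).astype(np.uint8))
    i=1+np.argmax(t[1:,4]);return c[i]+[x-r,y-r],t[i,4]
print('vals',g[263,315],g[263,340],g[285,310],g[194,385],g[215,370])
hc,a=blob(315,263,15,(int(g[263,315])+int(g[263,335]))//2);H=atz(s,hc,.12,st);print('hole',hc,a,H)
sc=[blob(*p,12,(int(g[p[1],p[0]])+int(g[215,370]))//2) for p in((385,194),(264,334))];S=[atz(s,c[0],.116,st) for c in sc];print(sc,S)
c=np.array([[267,256],[337,221],[371,287],[305,318]],np.float32).reshape(-1,1,2)
c=cv2.cornerSubPix(g,c,(5,5),(-1,-1),(3,30,.01))[:,0];print(c)
P=np.array([atz(s,q,.12,st) for q in c]);print(P.mean(0),np.linalg.norm(P-np.roll(P,1,0),axis=1))
b=np.array([[349,146],[436,216],[297,365],[219,312]],np.float32).reshape(-1,1,2)
b=cv2.cornerSubPix(g,b,(5,5),(-1,-1),(3,30,.01))[:,0];B=np.array([atz(s,q,.112,st) for q in b]);print(b,B.mean(0))
m=(S[0]+S[1])/2;print('screws mid',m,np.linalg.norm(S[0]-S[1]))
for M in(m,P.mean(0),B.mean(0)):print('hole off',H-M,np.linalg.norm((H-M)[:2]))
u=S[0]-S[1];print('y-axis ang deg',np.degrees(np.arctan2(u[1],u[0])))
E
```

```text
vals 69 104 104 112 235
hole [314.2175 262.3725] 400 [0.5423 0.1961 0.12  ]
[(array([384.0407, 193.8054]), np.int32(221)), (array([262.3757, 333.0331]), np.int32(181))] [array([0.5677, 0.2514, 0.116 ]), array([0.5266, 0.1314, 0.116 ])]
[[265.7505 254.3134]
 [335.74   218.7324]
 [370.9686 285.6908]
 [304.7869 317.6965]]
[0.5473 0.1919 0.12  ] [0.052  0.0496 0.0512 0.0498]
[[348.7493 143.529 ]
 [435.6638 215.7418]
 [295.92   365.1368]
 [220.1325 316.1459]] [0.5489 0.1906 0.112 ]
screws mid [0.5471 0.1914 0.116 ] 0.1268102429078978
hole off [-0.0048  0.0047  0.004 ] 0.0067604124319097115
hole off [-0.005   0.0043  0.    ] 0.006585061937553165
hole off [-0.0066  0.0055  0.008 ] 0.00856704283809863
y-axis ang deg 71.08134888817109
```

```bash
python3 - <<'E'
from h import *
print(inc([.511,-.188,.36],-.35))
E
```

```text
(array([-349.8, -161.2,  -10.1]), array([ 0.   , -0.   ,  0.695]), 'yaw now', np.float64(0.345))
```

Call:
move_arm --increments '[-1, -350, -161, -10, 0, 0, 0.695, -1, -350, -161, -10, 0, 0, 0.695, -1, -350, -161, -10, 0, 0, 0.695, -1, -350, -161, -10, 0, 0, 0.695, -1, -350, -161, -10, 0, 0, 0.695, -1, -350, -161, -10, 0, 0, 0.695, -1, -350, -161, -10, 0, 0, 0.695, -1, -350, -161, -10, 0, 0, 0.695]'

```text
t: 4.3
tool_pos: [0.511, -0.1891, 0.3596]
eef_rot: [-2.576, -1.798, -0.0]
ft_force: [-1.4, 0.6, -0.0]
opening: 0.0854
gripper_force: 0.0
```

Call:
move_arm --increments '[-1, 0, 0, 0, 0, 0, 0, -1, 0, 0, 0, 0, 0, 0]'

```text
t: 4.55
tool_pos: [0.5114, -0.1874, 0.3597]
eef_rot: [-2.573, -1.802, -0.0]
ft_force: [-0.2, 0.6, -0.0]
opening: 0.0854
gripper_force: 0.0
```

```bash
python3 - <<'E'
from h import *
np.set_printoptions(precision=4,suppress=True)
st=observe();s=snapshot('wrist');print(st['t'],st['tool_pos'],st['joints'])
c=s['color'];save('w2',c)
for k,z in(('rod_grip',.115),('block_hole',.084),('block',0)):
    print(k,[(np.round(d['pixel'],1),round(d['conf'],2),atz(s,d['pixel'],z,st)) for d in tip_of(s,k)][:3])
E
```

```text
4.55 [ 0.5114 -0.1874  0.3597] [-0.3513  0.2326 -0.2584  1.08    0.0002  1.5682]
rod_grip [(array([326.6, 262.9]), 0.59, array([ 0.5151, -0.195 ,  0.115 ]))]
block_hole [(array([351.7, 365.6]), 0.95, array([ 0.4997, -0.3079,  0.084 ])), (array([501.6, 247.5]), 0.94, array([ 0.6448, -0.2424,  0.084 ]))]
block [(array([474.6, 227.5]), 0.96, array([ 0.6578, -0.2566,  0.    ])), (array([345.3, 326.7]), 0.88, array([ 0.4958, -0.3223,  0.    ])), (array([323.9, 217.4]), 0.7, array([ 0.5159, -0.1939,  0.    ]))]
```

View pics/w2.png

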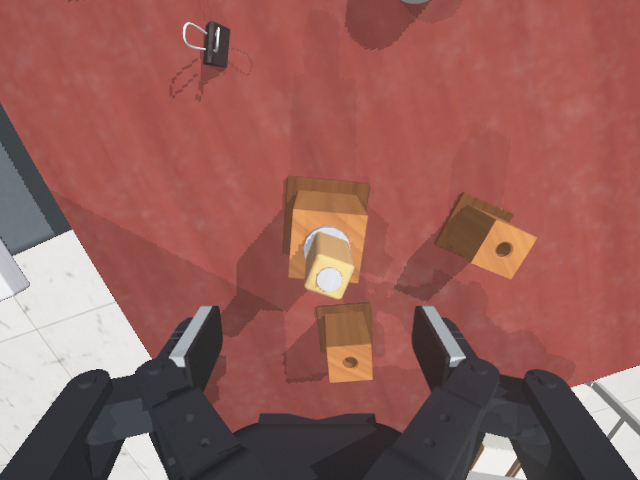

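```bash
python3 - <<'E'
from h import *
np.set_printoptions(precision=4,suppress=True)
st=observe();s=snapshot('wrist');g=cv2.cvtColor(s['color'],cv2.COLOR_RGB2GRAY)
cv2.imwrite('pics/w2c.png',cv2.resize(s['color'][170:390,260:400,::-1],None,fx=3.6,fy=2.7,interpolation=2)[:,:,:])
def cs(pts,z):
    c=cv2.cornerSubPix(g,np.array(pts,np.float32).reshape(-1,1,2),(4,4),(-1,-1),(3,30,.01))[:,0]
    P=np.array([atz(s,q,z,st) for q in c]);print(c.round(1).tolist(),P.mean(0));
    e=np.roll(P,-1,0)-P;print(np.linalg.norm(e,axis=1),np.degrees(np.arctan2(e[:,1],e[:,0]))%90)
cs([(315,257),(355,265),(345,298),(306,289)],.14)
cs([(297,190),(368,212),(361,282),(289,277)],.084)
print(atz(s,(329.5,280),.14,st))
E
```

```text
[[316.20001220703125, 253.60000610351562], [354.0, 266.1000061035156], [345.0, 298.0], [303.70001220703125, 285.0]] [ 0.5168 -0.1946  0.14  ]
[0.0244 0.0223 0.0274 0.0223] [50.348  57.353  50.6223 49.6797]
[[297.29998779296875, 190.39999389648438], [367.1000061035156, 214.5], [357.5, 281.79998779296875], [287.6000061035156, 276.0]] [ 0.5178 -0.1924  0.084 ]
[0.0549 0.0557 0.056  0.0692] [50.6478 64.7347 64.7552 62.4766]
[ 0.5158 -0.1971  0.14  ]
```

View pics/w2c.png

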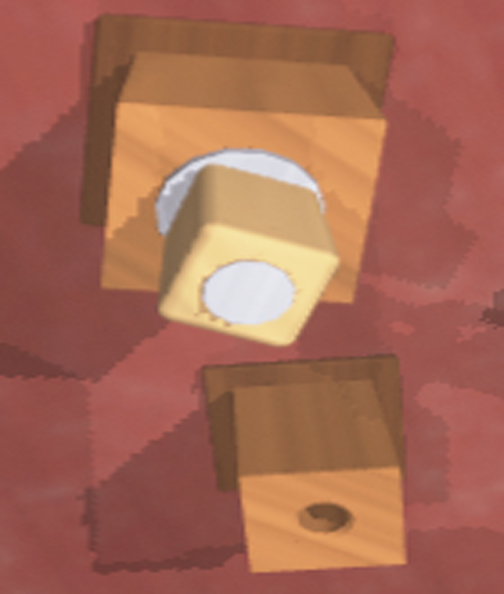

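```bash
python3 - <<'E'
from h import *
np.set_printoptions(precision=4,suppress=True)
st=observe();s=snapshot('wrist')
def cs(pts,z):
    P=np.array([atz(s,(260+(x+.5)/3.6-.5,170+(y+.5)/2.7-.5),z,st) for x,y in pts]);e=np.roll(P,-1,0)-P
    print(P.mean(0),np.linalg.norm(e,axis=1),np.degrees(np.arctan2(e[:,1],e[:,0]))%90);return P.mean(0)
h=cs([(207,218),(343,255),(294,349),(157,318)],.14)
b=cs([(116,102),(386,120),(352,302),(101,288)],.084)
print(atz(s,(328.9,278.5),.14,st))
for a in(55.5,-34.5):print(inc([h[0],h[1],.115+.155+.004],np.radians(a)))
E
```

```text
[ 0.5165 -0.1944  0.14  ] [0.0246 0.025  0.0252 0.026 ] [48.745  51.9988 51.2896 50.5929]
[ 0.5157 -0.1951  0.084 ] [0.0561 0.0558 0.0558 0.0563] [64.7353 64.8786 65.2422 65.1739]
[ 0.5157 -0.1962  0.14  ]
(array([-3.8,  7. , 85.7]), array([ 0.   ,  0.   , -1.319]), 'yaw now', np.float64(-0.35))
(array([-3.8,  7. , 85.7]), array([ 0.   , -0.   ,  0.252]), 'yaw now', np.float64(-0.35))
```

Call:
move_arm --increments '[-1, -5.6, 6.9, 30, 0, 0, 0.338, -1, -5.6, 6.9, 60, 0, 0, 0.338, -1, -5.6, 6.9, 88, 0, 0, 0.338, -1, -5.6, 6.9, 88, 0, 0, 0.338, 0.2, -5.6, 6.9, 88, 0, 0, 0.338, 1, -5.6, 6.9, 88, 0, 0, 0.338, 1, -5.6, 6.9, 88, 0, 0, 0.338, 1, -5.6, 6.9, 88, 0, 0, 0.338]' --grip_force 80

```text
t: 5.85
tool_pos: [0.5161, -0.1966, 0.2728]
eef_rot: [2.84, 1.34, 0.002]
ft_force: [-0.1, -0.2, 5.9]
opening: 0.025
gripper_force: 79.1
```

Call:
move_arm --increments '[1, 0, 0, 0, 0, 0, 0, 1, 0, 0, 0, 0, 0, 0, 1, 0, 0, 0, 0, 0, 0, 1, 0, 0, 0, 0, 0, 0]'

```text
t: 6.35
tool_pos: [0.5161, -0.1967, 0.2728]
eef_rot: [2.84, 1.34, 0.002]
ft_force: [-0.7, 0.2, 5.8]
opening: 0.0251
gripper_force: 79.1
```

```bash
python3 - <<'E'
from h import *
np.set_printoptions(precision=4,suppress=True)
st=observe();print(st)
E
```

```text
{'t': 6.35, 'joints': array([-0.3641,  0.3127, -0.3632,  0.893 , -0.    ,  1.8957]), 'qvel': array([ 0.0013,  0.0006,  0.0004, -0.0002, -0.0019, -0.0009]), 'joint_torque': array([  0.0793, -46.8739,  28.4053,  -0.3662,   0.0142,   0.0049]), 'tool_pos': array([ 0.5161, -0.1967,  0.2728]), 'eef_rot': array([2.8399, 1.3402, 0.002 ]), 'ft_force': array([-0.7029,  0.1979,  5.8357]), 'ft_torque': array([ 0.0081,  0.1765, -0.0569]), 'gripper_force': 79.06779527664185, 'opening': 0.02511270271479547}
```

Call:
move_arm --increments '[1, 0, 0, -30, 0, 0, 0, 1, 0, 0, -70, 0, 0, 0, 1, 0, 0, -110, 0, 0, 0, 1, 0, 0, -150, 0, 0, 0, 1, 0, 0, -150, 0, 0, 0, 1, 0, 0, -150, 0, 0, 0]'

```text
t: 7.1
tool_pos: [0.5154, -0.1964, 0.4208]
eef_rot: [-2.84, -1.34, 0.001]
ft_force: [-0.3, 0.1, -1.5]
opening: 0.0253
gripper_force: 78.7
```

```bash
python3 - <<'E'
from h import *
np.set_printoptions(precision=4,suppress=True)
st=observe();s=snapshot('wrist');print(st['t'],st['tool_pos'],st['ft_force'],st['ft_torque'],st['opening'])
C=R.from_rotvec(st['eef_rot'])
print('expect tip px',proj(s,[st['tool_pos']+C.apply([0,0,z]) for z in(.183,.189,.2638)],st))
for k in('rod_tip','rod_grip','block_hole'):print(k,[(d['pixel'],d['conf']) for d in tip_of(s,k)])
im=s['color'][130:430,180:460];cv2.imwrite('pics/w3.png',cv2.resize(im[:,:,::-1],None,fx=2,fy=2,interpolation=2))
print(inc([.542,.1965,.430],None),inc([.542,.1965,.430],np.radians(-39.4)),inc([.542,.1965,.430],.3))
E
```

```text
7.1 [ 0.5154 -0.1964  0.4208] [-0.346   0.1116 -1.5113] [-0.0456 -0.0118 -0.05  ] 0.025311309191728058
expect tip px [[318.1017 298.7351]
 [318.071  293.1594]
 [317.804  244.9791]]
rod_tip [([314.1, 244.8], 0.58)]
rod_grip [([315.9, 323.7], 0.8)]
block_hole [([317.0, 218.7], 0.87), ([467.0, 169.6], 0.82), ([378.1, 308.4], 0.74)]
(array([ 320.2, -229.1,   -9.5]), array([-0.002,  0.001,  0.   ]), 'yaw now', np.float64(-0.689)) (array([ 320.2, -229.1,   -9.5]), array([-0.002,  0.001, -0.001]), 'yaw now', np.float64(-0.689)) (array([ 320.2, -229.1,   -9.5]), array([-0.003, -0.001, -0.989]), 'yaw now', np.float64(-0.689))
```

View pics/w3.png

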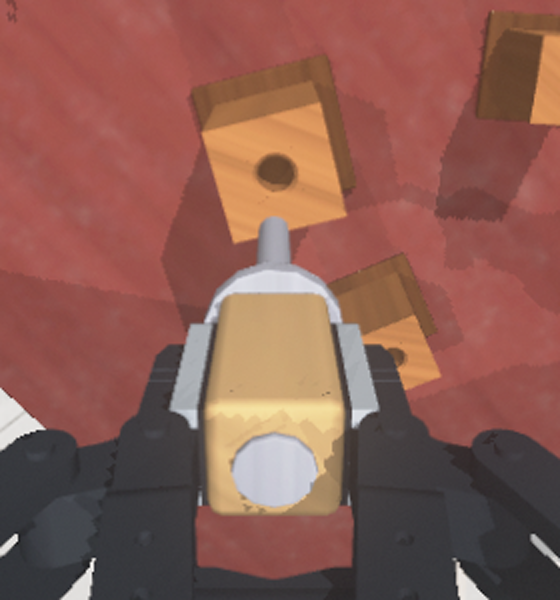

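Call:
move_arm --increments '[1, 320, -229, -10, 0, 0, -1.034, 1, 320, -229, -10, 0, 0, -1.034, 1, 320, -229, -10, 0, 0, -1.034, 1, 320, -229, -10, 0, 0, -1.034, 1, 320, -229, -10, 0, 0, -1.034, 1, 320, -229, -10, 0, 0, -1.034, 1, 320, -229, -10, 0, 0, -1.034, 1, 320, -229, -10, 0, 0, -1.034]'

```text
t: 8.3
tool_pos: [0.5422, 0.1971, 0.4308]
eef_rot: [-1.805, -2.571, 0.002]
ft_force: [-0.4, -0.9, -1.0]
opening: 0.025
gripper_force: 78.8
```

Call:
move_arm --increments '[1, 0, 0, 10, 0, 0, 0, 1, 0, 0, 10, 0, 0, 0, 1, 0, 0, 10, 0, 0, 0]'

```text
t: 8.68
tool_pos: [0.5424, 0.195, 0.4216]
eef_rot: [-1.809, -2.568, 0.001]
ft_force: [0.1, 0.3, -1.1]
opening: 0.0253
gripper_force: 78.8
```

```bash
python3 - <<'E'
from h import *
np.set_printoptions(precision=4,suppress=True)
st=observe();s=snapshot('wrist');print(st['t'],st['tool_pos'],st['eef_rot'],st['ft_force'],st['ft_torque'],st['opening'])
C=R.from_rotvec(st['eef_rot'])
L=[st['tool_pos']+C.apply(p) for p in([0,0,.2638],[.0045,0,.2638],[.0055,-.0055,.255],[.0055,.0055,.255])]
print('tip px',proj(s,L,st), 'hole pred',proj(s,[.5419,.1965,.12],st))
im=s['color'][100:340,220:440];cv2.imwrite('pics/w4.png',cv2.resize(im[:,:,::-1],None,fx=2.5,fy=2.5,interpolation=2))
E
```

```text
8.675 [0.5424 0.195  0.4216] [-1.8094 -2.568   0.0007] [ 0.1     0.3208 -1.0849] [-0.0048  0.     -0.0036] 0.025301422534037502
tip px [[316.9225 245.5896]
 [316.9207 239.7735]
 [309.0996 242.4648]
 [324.7558 242.4576]] hole pred [[317.1281 228.4545]]
```

View pics/w4.png

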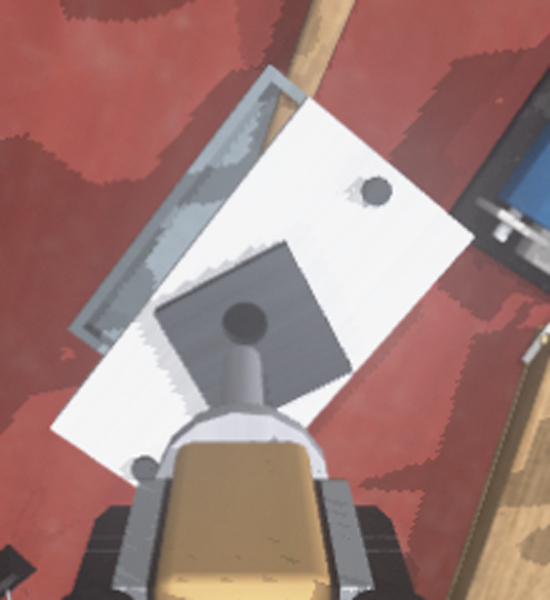

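Call:
move_arm --increments '[1, 0.8, 1.3, 15, 0, 0, 0, 1, 0.8, 1.3, 33, 0, 0, 0, 1, 0.8, 1.3, 33, 0, 0, 0, 1, 0.8, 1.3, 35, 0, 0, 0, 1, 0.8, 1.3, 37, 0, 0, 0, 1, 0.8, 1.3, 39, 0, 0, 0, 1, 0.8, 1.3, 40, 0, 0, 0, 1, 0.8, 1.3, 40, 0, 0, 0]'

```text
t: 9.72
tool_pos: [0.5434, 0.1972, 0.3818]
eef_rot: [1.807, 2.569, 0.0]
ft_force: [-0.1, -0.7, -0.3]
opening: 0.0249
gripper_force: 78.9
```

Call:
move_arm --increments '[1, 0, 0, 1, 0, 0, 0, 1, 0, 0, 2, 0, 0, 0, 1, 0, 0, 3, 0, 0, 0, 1, 0, 0, 4, 0, 0, 0, 1, 0, 0, 5, 0, 0, 0, 1, 0, 0, 6, 0, 0, 0]'

```text
t: 10.48
tool_pos: [0.5433, 0.1972, 0.3756]
eef_rot: [1.807, 2.57, -0.001]
ft_force: [-0.1, -2.0, 0.1]
opening: 0.0248
gripper_force: 79.0
```

Call:
move_arm --increments '[1, 0, 0, 1, 0, 0, 0, 1, 0, 0, 2, 0, 0, 0, 1, 0, 0, 3, 0, 0, 0, 1, 0, 0, 4, 0, 0, 0, 1, 0, 0, 5, 0, 0, 0, 1, 0, 0, 6, 0, 0, 0, 1, 0, 0, 7, 0, 0, 0, 1, 0, 0, 8, 0, 0, 0]'

```text
t: 11.48
tool_pos: [0.5433, 0.1972, 0.3677]
eef_rot: [1.807, 2.57, -0.0]
ft_force: [-0.6, -4.2, 1.4]
opening: 0.0253
gripper_force: 79.2
```

Call:
move_arm --increments '[1, 0, 0, 1, 0, 0, 0, 1, 0, 0, 2, 0, 0, 0, 1, 0, 0, 3, 0, 0, 0]'

```text
t: 11.85
tool_pos: [0.5433, 0.1973, 0.3647]
eef_rot: [1.807, 2.57, -0.0]
ft_force: [-0.9, -4.3, 1.0]
opening: 0.0251
gripper_force: 79.2
```

Call:
move_arm --increments '[1, -0.4, -0.2, 1, 0, 0, 0, 1, -0.8, -0.4, 2, 0, 0, 0, 1, -0.8, -0.4, 3, 0, 0, 0, 1, -0.8, -0.4, 4, 0, 0, 0]'

```text
t: 12.35
tool_pos: [0.5432, 0.1967, 0.3606]
eef_rot: [-1.807, -2.57, -0.001]
ft_force: [0.6, -1.3, -0.1]
opening: 0.0254
gripper_force: 79.0
```

Rubbing reduced; tip is at about z = 0.097. Continue gently.

Call:
move_arm --increments '[1, -0.3, 0, 1, 0, 0, 0, 1, -0.3, 0, 2, 0, 0, 0, 1, -0.3, 0, 3, 0, 0, 0, 1, -0.3, 0, 4, 0, 0, 0]'

```text
t: 12.85
tool_pos: [0.5433, 0.1963, 0.3566]
eef_rot: [-1.807, -2.57, -0.0]
ft_force: [0.9, -0.3, -2.0]
opening: 0.0248
gripper_force: 78.9
```

Call:
move_arm --increments '[1, 0, 0, 1, 0, 0, 0, 1, 0, 0, 2, 0, 0, 0, 1, 0, 0, 3, 0, 0, 0, 1, 0, 0, 4, 0, 0, 0]'

```text
t: 13.35
tool_pos: [0.5436, 0.1963, 0.3539]
eef_rot: [1.807, 2.569, 0.003]
ft_force: [-1.2, -1.2, 7.7]
opening: 0.025
gripper_force: 79.9
```

Call:
move_arm --increments '[1, 0, 0, 0.7, 0, 0, 0, 1, 0, 0, 1.4, 0, 0, 0, 1, 0, 0, 2.1, 0, 0, 0, 1, 0, 0, 2.8, 0, 0, 0]'

```text
t: 13.85
tool_pos: [0.5436, 0.1963, 0.3512]
eef_rot: [1.807, 2.569, 0.003]
ft_force: [-2.1, 0.1, 8.0]
opening: 0.0248
gripper_force: 80.0
```

Call:
move_arm --increments '[1, 0, 0, 0.7, 0, 0, 0, 1, 0, 0, 1.4, 0, 0, 0, 1, 0, 0, 2.1, 0, 0, 0, 1, 0, 0, 2.8, 0, 0, 0]'

```text
t: 14.35
tool_pos: [0.5436, 0.1963, 0.3488]
eef_rot: [1.807, 2.569, 0.003]
ft_force: [-2.1, -0.5, 9.6]
opening: 0.0253
gripper_force: 80.3
```

Call:
move_arm --increments '[1, 0, 0, 0.8, 0, 0, 0, 1, 0, 0, 1.6, 0, 0, 0, 1, 0, 0, 2.4, 0, 0, 0, 1, 0, 0, 3.2, 0, 0, 0, 1, 0, 0, 4, 0, 0, 0, 1, 0, 0, 4.8, 0, 0, 0]'

```text
t: 15.1
tool_pos: [0.5436, 0.1963, 0.344]
eef_rot: [1.807, 2.569, 0.003]
ft_force: [-2.8, -1.3, 10.7]
opening: 0.0251
gripper_force: 80.3
```

Call:
move_arm --increments '[1, 0, 0, 0.8, 0, 0, 0, 1, 0, 0, 1.6, 0, 0, 0, 1, 0, 0, 2.4, 0, 0, 0, 1, 0, 0, 3.2, 0, 0, 0, 1, 0, 0, 4, 0, 0, 0, 1, 0, 0, 4.8, 0, 0, 0]'

```text
t: 15.85
tool_pos: [0.5435, 0.1963, 0.3393]
eef_rot: [1.807, 2.569, 0.003]
ft_force: [-2.0, -0.7, 10.8]
opening: 0.0252
gripper_force: 80.4
```

Call:
move_arm --increments '[1, 0, 0, 0.8, 0, 0, 0, 1, 0, 0, 1.6, 0, 0, 0, 1, 0, 0, 2.4, 0, 0, 0, 1, 0, 0, 3.2, 0, 0, 0, 1, 0, 0, 4, 0, 0, 0, 1, 0, 0, 4.8, 0, 0, 0, 1, 0, 0, 5.6, 0, 0, 0]'

```text
t: 16.73
tool_pos: [0.5434, 0.1963, 0.334]
eef_rot: [1.807, 2.569, 0.003]
ft_force: [-4.5, -1.1, 15.1]
opening: 0.0248
gripper_force: 80.8
```

Call:
move_arm --increments '[1, 0, 0, 0.8, 0, 0, 0, 1, 0, 0, 1.6, 0, 0, 0, 1, 0, 0, 2.4, 0, 0, 0, 1, 0, 0, 3.2, 0, 0, 0, 1, 0, 0, 4, 0, 0, 0, 1, 0, 0, 4.8, 0, 0, 0, 1, 0, 0, 5.6, 0, 0, 0]'

```text
t: 17.6
tool_pos: [0.5432, 0.1961, 0.3258]
eef_rot: [-1.807, -2.569, 0.001]
ft_force: [-0.1, -0.1, -1.4]
opening: 0.0251
gripper_force: 78.9
```

Call:
move_arm --increments '[1, 0, 0, 1.5, 0, 0, 0, 1, 0, 0, 3, 0, 0, 0, 1, 0, 0, 4.5, 0, 0, 0, 1, 0, 0, 6, 0, 0, 0, 1, 0, 0, 8, 0, 0, 0, 1, 0, 0, 10, 0, 0, 0]'

```text
t: 18.35
tool_pos: [0.5433, 0.1962, 0.3162]
eef_rot: [1.807, 2.57, 0.0]
ft_force: [0.2, -0.1, -1.6]
opening: 0.0252
gripper_force: 78.9
```

```bash
python3 - <<'E'
from h import *
np.set_printoptions(precision=4,suppress=True)
st=observe();s=snapshot('side');print(st['t'],st['tool_pos'],st['ft_force'])
for k in('plug_center','stand','sleeve_foot'):print(k,[(d['pixel'],d['conf']) for d in tip_of(s,k)])
a=[.5472,.1917];print(proj(s,[[*a,.02],[*a,.06],[*a,.085]]))
im=s['color'][160:270,270:370];cv2.imwrite('pics/s2.png',cv2.resize(im[:,:,::-1],None,fx=5,fy=5,interpolation=2))
E
```

```text
18.35 [0.5433 0.1962 0.3162] [ 0.157  -0.0765 -1.575 ]
plug_center [([314.9, 233.0], 0.71)]
stand [([315.3, 235.6], 0.81)]
sleeve_foot [([316.9, 217.3], 0.57)]
[[313.5862 229.3709]
 [313.3562 216.3307]
 [313.2088 207.9828]]
```

View pics/s2.png

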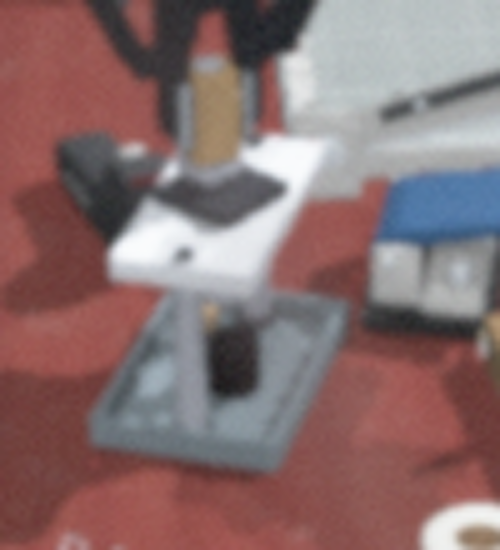

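The plug now stands in the tray at about px (317,231). Lifting out.

Call:
move_arm --increments '[1, 0, 0, -15, 0, 0, 0, 1, 0, 0, -30, 0, 0, 0, 1, 0, 0, -45, 0, 0, 0, 1, 0, 0, -60, 0, 0, 0, 1, 0, 0, -80, 0, 0, 0, 1, 0, 0, -105, 0, 0, 0, 1, 0, 0, -115, 0, 0, 0, 1, 0, 0, -115, 0, 0, 0]'

```text
t: 19.55
tool_pos: [0.5435, 0.1962, 0.4321]
eef_rot: [1.807, 2.569, 0.002]
ft_force: [0.2, 0.9, -2.1]
opening: 0.0253
gripper_force: 78.9
```

```bash
python3 - <<'E'
from h import *
print(observe()['ft_force'],inc([.5161,-.1967,.425],-.688))
E
```

```text
[ 0.19838539  0.87204481 -2.1432769 ] (array([-360.5, -158.7,    6.8]), array([ 1.000e-03, -1.000e-03,  1.033e+00]), 'yaw now', np.float64(0.345))
```

Call:
move_arm --increments '[1, -360, -159, 6, 0, 0, 1.033, 1, -360, -159, 6, 0, 0, 1.033, 1, -360, -159, 6, 0, 0, 1.033, 1, -360, -159, 6, 0, 0, 1.033, 1, -360, -159, 6, 0, 0, 1.033, 1, -360, -159, 6, 0, 0, 1.033, 1, -360, -159, 6, 0, 0, 1.033, 1, -360, -159, 6, 0, 0, 1.033]'

```text
t: 20.55
tool_pos: [0.515, -0.1973, 0.4242]
eef_rot: [-2.84, -1.339, 0.002]
ft_force: [-0.3, 0.1, -2.4]
opening: 0.0251
gripper_force: 79.0
```

Call:
move_arm --increments '[1, 0, 0, 0, 0, 0, 0, 1, 0, 0, 0, 0, 0, 0, 1, 0, 0, 0, 0, 0, 0]'

```text
t: 20.92
tool_pos: [0.5157, -0.1954, 0.4254]
eef_rot: [-2.839, -1.345, -0.0]
ft_force: [-1.0, 0.2, -2.4]
opening: 0.0249
gripper_force: 79.0
```

```bash
python3 - <<'E'
from h import *
np.set_printoptions(precision=4,suppress=True)
st=observe();s=snapshot('wrist');print(st['t'],st['tool_pos'])
print(inc([.516,-.1963,.36],-.688))
L=[st['tool_pos']+R.from_rotvec(st['eef_rot']).apply(p) for p in([.0055,0,.2638],[0.0005,-.0004,.3368])]
print(proj(s,L,st),proj(s,[[.5157,-.1951,.084],[.516,-.1963,.084]],st),[(d['pixel'],d['conf']) for d in tip_of(s,'block_hole')])
im=s['color'][130:330,220:420];cv2.imwrite('pics/w5.png',cv2.resize(im[:,:,::-1],None,fx=3,fy=3,interpolation=2))
E
```

```text
20.925 [ 0.5157 -0.1954  0.4254]
(array([-0.4,  0.8, 65.4]), array([ 0.   , -0.   ,  0.002]), 'yaw now', np.float64(-0.686))
[[317.8068 237.8574]
 [317.2291 218.1815]] [[317.4839 217.2522]
 [318.5283 218.004 ]] [([378.5, 309.0], 0.95), ([319.8, 217.0], 0.81), ([461.3, 173.4], 0.65)]
```

View pics/w5.png

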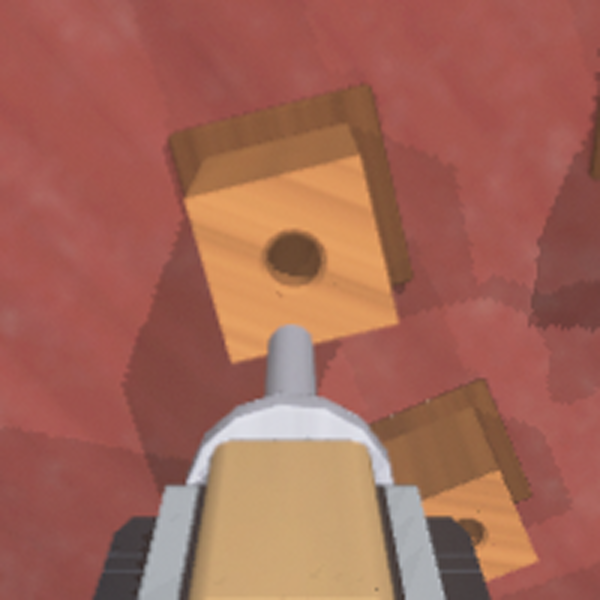

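Call:
move_arm --increments '[1, 1.0, 1.0, 25, 0, 0, 0, 1, 1.0, 1.0, 55, 0, 0, 0, 1, 1.0, 1.0, 70, 0, 0, 0, 1, 1.0, 1.0, 74, 0, 0, 0, 1, 1.0, 1.0, 77, 0, 0, 0, 1, 1.0, 1.0, 79, 0, 0, 0, 1, 1.0, 1.0, 81, 0, 0, 0, 1, 1.0, 1.0, 82, 0, 0, 0]'

```text
t: 22.02
tool_pos: [0.5169, -0.1963, 0.3435]
eef_rot: [2.84, 1.342, 0.0]
ft_force: [-0.7, -0.5, -1.4]
opening: 0.0253
gripper_force: 79.0
```

Call:
move_arm --increments '[1, 0, 0, 1, 0, 0, 0, 1, 0, 0, 2, 0, 0, 0, 1, 0, 0, 3, 0, 0, 0, 1, 0, 0, 3, 0, 0, 0]'

```text
t: 22.52
tool_pos: [0.5168, -0.1963, 0.3402]
eef_rot: [-2.84, -1.342, 0.0]
ft_force: [-0.2, 0.1, -1.3]
opening: 0.0248
gripper_force: 79.0
```

Call:
move_arm --increments '[1, 0, 0, 4, 0, 0, 0, 1, 0, 0, 8, 0, 0, 0, 1, 0, 0, 13, 0, 0, 0, 1, 0, 0, 18, 0, 0, 0, 1, 0, 0, 23, 0, 0, 0, 1, 0, 0, 28, 0, 0, 0, 1, 0, 0, 33, 0, 0, 0, 1, 0, 0, 38, 0, 0, 0]'

```text
t: 23.52
tool_pos: [0.5169, -0.1963, 0.302]
eef_rot: [2.84, 1.342, 0.0]
ft_force: [0.3, 0.6, -1.0]
opening: 0.0251
gripper_force: 79.0
```

Call:
move_arm --increments '[1, 0, 0, 4, 0, 0, 0, 1, 0, 0, 8, 0, 0, 0, 1, 0, 0, 12, 0, 0, 0, 1, 0, 0, 16, 0, 0, 0, 1, 0, 0, 20, 0, 0, 0, 1, 0, 0, 23, 0, 0, 0, 1, 0, 0, 25, 0, 0, 0, 1, 0, 0, 26, 0, 0, 0]'

```text
t: 24.52
tool_pos: [0.5168, -0.1963, 0.2762]
eef_rot: [-2.84, -1.342, 0.0]
ft_force: [-0.2, -0.6, -0.9]
opening: 0.0256
gripper_force: 79.0
```

Call:
move_arm --increments '[1, 0, 0, 0.7, 0, 0, 0, 1, 0, 0, 1.4, 0, 0, 0, 1, 0, 0, 2.1, 0, 0, 0, 1, 0, 0, 2.8, 0, 0, 0, 1, 0, 0, 3.4, 0, 0, 0, 1, 0, 0, 3.4, 0, 0, 0]'

```text
t: 25.28
tool_pos: [0.5168, -0.1963, 0.2729]
eef_rot: [-2.84, -1.342, 0.0]
ft_force: [-0.6, -1.2, -1.5]
opening: 0.0253
gripper_force: 79.1
```

Call:
move_arm --increments '[1, 0, 0, 0.5, 0, 0, 0, 1, 0, 0, 1, 0, 0, 0, 1, 0, 0, 1.4, 0, 0, 0, 1, 0, 0, 1.4, 0, 0, 0]'

```text
t: 25.78
tool_pos: [0.5168, -0.1963, 0.2727]
eef_rot: [2.84, 1.342, 0.001]
ft_force: [-3.8, 0.9, 10.5]
opening: 0.0251
gripper_force: 80.4
```

Collar is seated (z stopped, 10 N). Back off the press, release slowly, retreat.

Call:
move_arm --increments '[1, 0, 0, -0.8, 0, 0, 0, 0.2, 0, 0, -0.8, 0, 0, 0, -0.3, 0, 0, -0.8, 0, 0, 0, -1, 0, 0, -0.8, 0, 0, 0, -1, 0, 0, -0.8, 0, 0, 0, -1, 0, 0, -0.8, 0, 0, 0, -1, 0, 0, -0.8, 0, 0, 0]'

```text
t: 26.65
tool_pos: [0.5168, -0.1963, 0.2723]
eef_rot: [2.84, 1.342, 0.0]
ft_force: [0.7, -0.2, -0.9]
opening: 0.0852
gripper_force: 0.0
```

Call:
move_arm --increments '[-1, 0, 0, -15, 0, 0, 0, -1, 0, 0, -40, 0, 0, 0, -1, 0, 0, -70, 0, 0, 0, -1, 0, 0, -100, 0, 0, 0, -1, 0, 0, -130, 0, 0, 0, -1, 0, 0, -130, 0, 0, 0, -1, 0, 0, -130, 0, 0, 0]'

```text
t: 27.52
tool_pos: [0.5167, -0.1962, 0.4025]
eef_rot: [2.84, 1.342, 0.0]
ft_force: [-0.5, -0.4, -0.1]
opening: 0.0853
gripper_force: 0.0
```

```bash
python3 - <<'E'
from h import *
st=observe();s=snapshot('wrist');t=snapshot('side');print(st['t'],st['tool_pos'],st['opening'])
a=cv2.resize(s['color'][120:340,220:440],(540,540),interpolation=2);b=cv2.resize(t['color'][170:370,270:366],(260,540),interpolation=2)
save('f',np.hstack([a,b]))
E
```

```text
27.525 [ 0.51669431 -0.19624611  0.40246217] 0.0853344504585878
```

View pics/f.png

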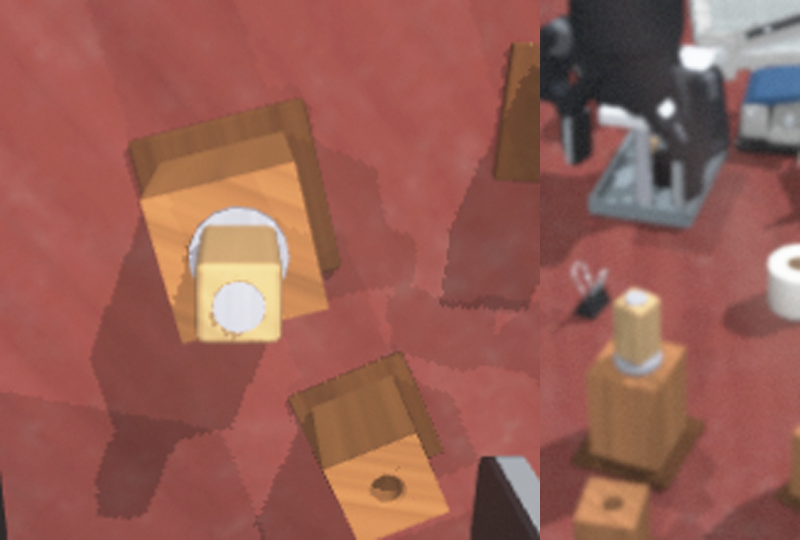

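The picture shows the rod upright with its collar flat on the block (side crop about (640,360)). The clip and roll are where they were.

```bash
python3 -c "
from plant import *
print(job_done())"
```

```text
the job is handed in; nothing more can be done
None
```

The plug is out of the sleeve and in the stand's tray, the rod is back upright and fully down in its block, and the job was handed in at about 27.5 s; the highest push I read was about 15 N on the plug and 10.5 N seating the rod. No verdict came back.

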